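# Seat a laptop board in its repair fixture and snap the toggle clamp shut

### The arm

A 7-joint arm with a two-finger parallel gripper is mounted at the origin on the work surface. World frame = base frame: x ahead of the robot, y to its left, z up, the work surface at z = 0. Lengths are in m, angles in rad, forces in N, time in s.
With the tool pointing down it reaches from about 0.4 to 0.875 m from the base axis. Payload 19.3 kg.
Tool frame: the origin (TCP) lies midway between the tips of the shut fingers; the grasp point (between the pads) lies 19 mm behind it; z points along the fingers, y is the direction in which the jaws open and shut (so a half turn about z gives the same grasp; the last joint's range is limited). The gripper opens to 85 mm and grips with 20 to 120 N. Pads are 22 mm wide; open, the fingers measure 114 mm over their backs; the gripper's body (76 mm by 85 mm) begins 54 mm behind the grasp point. The pads swing forward as they close: fully open they stand 13 mm farther back than shut.
Start: joints at [-1.288, 0.521, -0.036, 1.599, 0.021, 1.021, -0.113], TCP at [0.216, 0.586, 0.231] pointing down, gripper open.
Joint ranges: [-2.91, 2.91], [-0.3, 2.13], [-1.5, 1.42], [0.17, 2.43], [-1.26, 4.41], [0.16, 1.93], [-2.52, 2.52]. Speed limits (rad/s): [1.89, 1.89, 2.39, 2.39, 3.01, 3.01, 3.01].

### API

Orientations are given as [roll, pitch, yaw] about the fixed x, y, z axes, in that order (R = Rz(yaw) Ry(pitch) Rx(roll)).
In Python, from workcell import bot gives the robot as it stands.
- The arm moves only by the tool servo_tool, never from a script. Its argument "plan" is a list of rows, each a list of 5 numbers: the shift along the world's x, y, z in mm, then the turn about the world's z in rad, then the gripper's target within -1 to 1 (shut at 1, half-way at 0, fully open at -1). In form: [[tx, ty, tz, yaw, jaw], ...]. A call has exactly 10 rows; each row is the pose to reach, as a shift and turn from the pose commanded when the call began; what a row does not reach only later rows make up. A row lasts 1/12 s, in which the tool goes at most 41.7 mm and 7.16 degrees, less where a joint would pass 70% of its speed; a pose out of reach is approached as far as the arm can. A call with a gripper value outside its range is refused whole. The fingers move at their own pace and stop on an object; "squeeze" is the grip in N (left out, the last holds). Time passes only in rows, so rows that repeat a pose let the fingers close, or fill a call up. It gives the time, the measured TCP pose, the force and the opening at its end, in the units of the state.
- bot.observe(): the state, without advancing time (a new reading comes with each control period).
- bot.grab_frame(name): name is "side" or "top"; returns the picture (400x640x3 uint8, blue, green, red); there is no depth.
- bot.calibration(name): a dict with "fx", "fy", "cx", "cy" (pixels), "k1" (the pictures are not rectified: a ray, as slopes to the right and down, at radius r is drawn at 1 + k1 r^2 times it, then the intrinsics apply), "T" (4x4, takes a point from camera to world coordinates). Camera axes: x right, y down, z forward; pixel columns grow to the right and rows downward; lengths in m; the calibration is good to about 2 mm. A picture is of the moment at which its call begins. calibration takes no time and is no camera call.
- bot.job_done(): hands the job in, once; it reports no verdict.
The state is a dict: "clock": time; "qpos": joint angles; "qd": joint speeds; "joint_efforts": joint torques, N m; "position": TCP position; "tool_rot": TCP orientation; "force": force on the tool from outside, world axes, zero at the start; "moment": the same for the moment, N m; "grip_width": finger opening in m.
Only numpy, scipy, OpenCV 4.12 (cv2) and the standard library are available. Lean on these libraries where they do the work, as an engineer would, in place of code of your own. Each camera call takes 0.05 s, during which the arm holds its last target.

### The job

With the fingertips, push the laptop board on its black carrier along the fixture until it is fully home against the two end stops; only then push the red-gripped clamp handle outward, over its dead point, so that it snaps down and locks. Push only: do not lift or tip the board, leave the jar, screwdriver and battery pack where they are, and finish clear of everything.

Things in the scene. Friction and masses are not known exactly. Their poses are not given: they have to be found in the camera images.
- fixture: Board fixture fixed to the bench. Origin on the bench; +x: way the board slides to the stops, +y: clamp side, z up. Aluminium plate 10 mm thick, x -130 to 90, y -80 to 125 mm. Two dark guide rails, tops at z = 20, inner faces at y = -52 and 52, from x = -115 to 70 mm. The rear (-x) end between them is open for fingers.
- stops (a point): Point midway between the two dark end stops, on the plane of their faces (x = 65, y = 0, z = 17 mm in the fixture's frame). Stop tops are 30 mm above the bench.
- carrier_center (a point): Centre (half-way up) of the loose black carrier with the blue board, 0.2 to 0.4 kg: 130 mm along fixture x, 100 along y, 14 thick (z = 10 to 24 mm; board parts rise 9 mm more). Starts at fixture x = -20 to -40 mm; fully home at x = 0. Push the middle of its upright rear (-x) edge to +x; it slides with 2 mm play at each rail.
- handle (a joint): Clamp handle angle, rad. 0: open, leaning 20 degrees from upright towards the board, clamp arm raised. Grows as it is pushed outward (fixture +y). A spring resists (about 5 N at the grip) up to the dead point at 0.8, and returns it if released earlier; beyond, it snaps by itself to its stop at 1.55 (locked, pointing outward 20 degrees above level), the rubber foot down on the carrier.
- grip (a point): Centre of the handle's red round grip, 20 mm thick, 60 mm long along the handle, 100 mm from the pivot. Moves in the plane x = 30 mm of the fixture's frame: open y = 51, z = 142; dead point y = 129, z = 138; locked y = 179, z = 84 mm. The raised clamp arm stays under z = 105 mm.
- pivot (a point): Handle's pivot, at x = 30, y = 85, z = 48 mm in the fixture's frame; the axis runs along fixture x.
- jar: Small glass screw jar with white cap, 44 mm in diameter, 55 mm tall, standing on the bench beside the fixture; origin at the centre of its underside. Leave alone.
- screwdriver: Screwdriver with green handle, 170 mm long, lying on the bench beyond the clamp side of the fixture; its origin is under its middle, its x axis points to the tip. Leave alone.
- battery: Flat grey laptop battery pack, 75 x 180 x 9 mm, lying on the bench beyond the end stops; origin at the centre of its underside. Leave alone.
- carrier: The same loose board carrier; origin at the centre of its underside, axes along the fixture's when it lies straight.
There are look-alikes about, which are no part of the job. Of the things that look like the carrier, the smallest one is meant.

How it is judged:
By the outcome, as a careful person would: the job done as asked, in the order asked, and still so for the second after the job is handed in, with the robot touching nothing.
It also fails if it takes over 48 s, if anything falls off the work surface, if the arm or the gripper's body presses on something with over 40 N, if the wrist force passes 120 N, or if a joint passes its speed limit or range.

## Working session

There is one attempt and no reset: what is moved stays moved. The work goes in short steps, Python scripts to look and compute and a tool call to move; the robot and the scene stay as the last step left them, time stands still between calls to the robot, and variables do not carry over. Pictures are saved under pics/ and viewed, and the job is handed in when it is done.

Besides the shell and the picture viewer there is one more tool, called after "Call:" by a JSON object that holds its "api" and its "payload". servo_tool: Moves the arm, as the interface text tells. Its arguments: {"type":"object","properties":{"plan":{"type":"array","items":{"type":"array","items":{"type":"number"}}},"squeeze":{"type":"number"}},"required":["plan"]}

```bash
mkdir -p pics; ls; python3 - <<'E'
from workcell import bot
import cv2,numpy as np
np.set_printoptions(precision=4,suppress=True)
for n in("side","top"):
    c=bot.calibration(n);print(n,{k:(np.array(v) if k=="T" else v) for k,v in c.items()})
    cv2.imwrite(f"pics/{n}0.png",bot.grab_frame(n))
print(bot.observe())
E
```

```text
pics
side {'fx': 496.91442575802256, 'fy': 496.91442575802256, 'cx': 320.2393484968515, 'cy': 204.77598555689318, 'k1': -0.05569291469686999, 'T': array([[ 0.9716, -0.1323,  0.1962,  0.3663],
       [-0.2365, -0.5179,  0.8221, -1.044 ],
       [-0.0071, -0.8451, -0.5345,  0.7878],
       [ 0.    ,  0.    ,  0.    ,  1.    ]])}
top {'fx': 415.45946778353044, 'fy': 415.45946778353044, 'cx': 318.01597755584635, 'cy': 201.43050352444192, 'k1': -0.05410612884700747, 'T': array([[-0.1967, -0.9588,  0.2052,  0.4332],
       [-0.9805,  0.193 , -0.038 , -0.0033],
       [-0.0032, -0.2086, -0.978 ,  0.9793],
       [ 0.    ,  0.    ,  0.    ,  1.    ]])}
{'clock': 0.1, 'qpos': array([-1.2882,  0.522 , -0.0363,  1.5999,  0.0212,  1.0211, -0.1128]), 'qd': array([ 0.0005, -0.0012,  0.001 , -0.0029, -0.0012, -0.0018,  0.0021]), 'joint_efforts': array([  0.005 , -92.8473,   1.9849, -37.0532,   0.0183,   0.0054,
        -0.    ]), 'position': array([0.2159, 0.5862, 0.2308]), 'tool_rot': array([-3.1406,  0.0001,  2.7888]), 'force': array([ 0.0906,  0.2384, -0.178 ]), 'moment': array([ 0.0366,  0.0426, -0.0111]), 'grip_width': 0.08545997769897674}
```

View pics/side0.png

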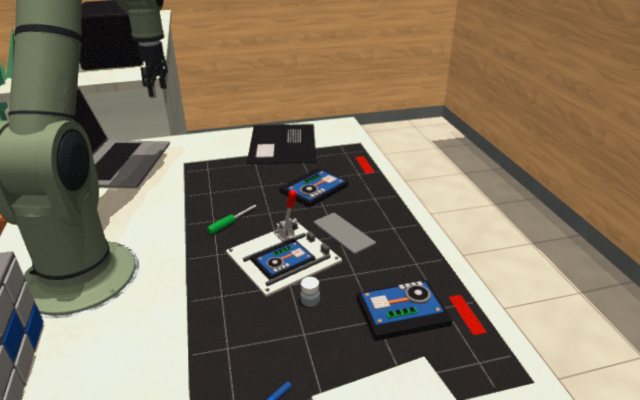

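View pics/top0.png

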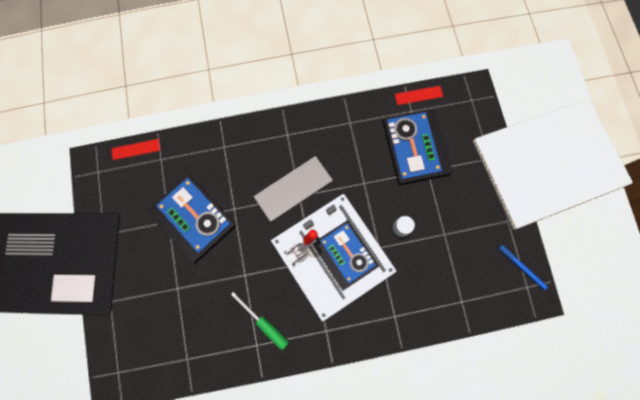

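The side view shows the fixture with a board at about (285,258), and the top view shows it at (347,252). Three things look like the carrier in the top view: (195,217), (415,147) and the one in the fixture at (347,252). The fixture one looks smallest, and it lies between the rails. I'll check that in enlarged crops.

```bash
python3 - <<'E'
import cv2
s=cv2.imread("pics/side0.png");t=cv2.imread("pics/top0.png")
cv2.imwrite("pics/side0c.png",cv2.resize(s[180:300,215:355],None,fx=5,fy=5,interpolation=cv2.INTER_CUBIC))
cv2.imwrite("pics/top0c.png",cv2.resize(t[185:325,260:405],None,fx=4.2,fy=4.2,interpolation=cv2.INTER_CUBIC))
E
```

```text
(no output)
```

View pics/side0c.png

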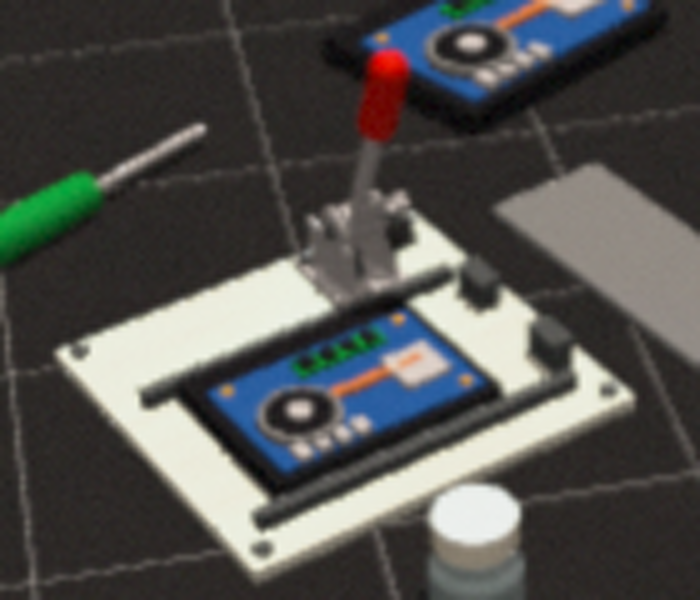

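View pics/top0c.png

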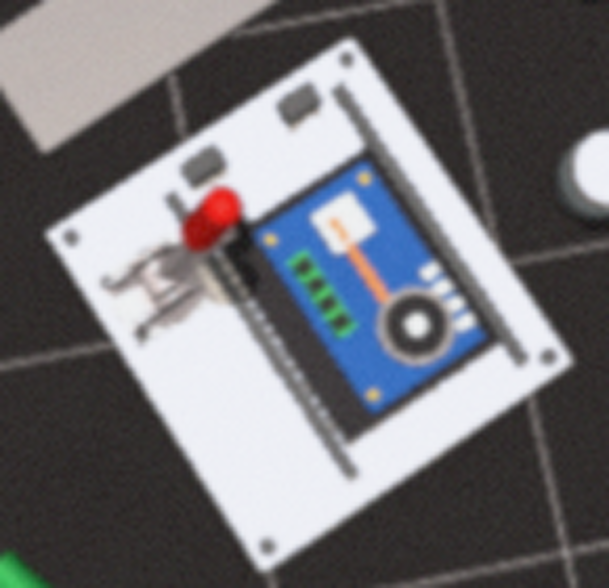

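The crop confirms it: the carrier in the fixture, between the rails, is the smallest of the three. Next I'll fit the fixture's pose from the plate corners, and also the carrier's rear edge and the grip.

```bash
cat > h.py <<'E'
import numpy as np,cv2
from scipy.optimize import least_squares
from workcell import bot
np.set_printoptions(precision=4,suppress=True)
C={n:bot.calibration(n) for n in("side","top")}
def proj(n,P):
    c=C[n];T=np.linalg.inv(np.array(c["T"]));p=np.atleast_2d(P)@T[:3,:3].T+T[:3,3]
    s=p[:,:2]/p[:,2:];r2=(s**2).sum(1,keepdims=True);s=s*(1+c["k1"]*r2)
    return s*[c["fx"],c["fy"]]+[c["cx"],c["cy"]]
def tri(obs):
    f=lambda X:np.concatenate([(proj(n,X)[0]-p) for n,p in obs])
    r=least_squares(f,[.45,0,.03]);return r.x,r.fun
def ray_z(n,p,z):
    r=least_squares(lambda X:proj(n,[X[0],X[1],z])[0]-p,[.45,0]);return np.array([*r.x,z])
def fix2w(F,P):
    c,s=np.cos(F[2]),np.sin(F[2]);P=np.atleast_2d(P)/1000
    return np.c_[F[0]+c*P[:,0]-s*P[:,1],F[1]+s*P[:,0]+c*P[:,1],P[:,2]]
def w2fix(F,W):
    c,s=np.cos(F[2]),np.sin(F[2]);d=np.atleast_2d(W)-[F[0],F[1],0]
    return 1000*np.c_[c*d[:,0]+s*d[:,1],-s*d[:,0]+c*d[:,1],d[:,2]]
tc=lambda u,v:np.array([(u+.5)/4.2-.5+260,(v+.5)/4.2-.5+185])
sc=lambda u,v:np.array([(u+.5)/5-.5+215,(v+.5)/5-.5+180])
E
python3 - <<'E'
from h import *
K={'A':(90,125,10),'B':(90,-80,10),'Cc':(-130,-80,10),'D':(-130,125,10)}
ot={'A':tc(46,235),'B':tc(350,38),'Cc':tc(572,362),'D':tc(262,572)}
os={'B':sc(633,395),'Cc':sc(258,571),'D':sc(55,352)}
for k in os:
    X,f=tri([("top",ot[k]),("side",os[k])]);print(k,X,f)
def res(F):
    return np.concatenate([(proj(n,fix2w(F,K[k]))[0]-o[k]) for n,o in(("top",ot),("side",os)) for k in o])
b=min((least_squares(res,[.45,0,a]) for a in np.arange(-3,3,.5)),key=lambda r:r.cost)
F=b.x;print("F",F,b.fun);np.save("F.npy",F)
for nm,a,c in [("grip",tc(211,219),sc(384,95)),("gripball",tc(222,207),sc(388,66))]:
    X,f=tri([("top",a),("side",c)]);print(nm,X,f,w2fix(F,X))
print("grip pred",proj("top",fix2w(F,(30,51,142))),proj("side",fix2w(F,(30,51,142))),tc(211,219),sc(384,95))
for nm,p in dict(rl=tc(347,440),rr=tc(497,340),fr=tc(367,152),fl=tc(250,232)).items(): print(nm,w2fix(F,ray_z("top",p,.024)))
for nm,p in dict(rl=sc(180,382),rr=sc(275,492),fr=sc(500,385),fl=sc(408,303)).items(): print("s",nm,w2fix(F,ray_z("side",p,.024)))
im=cv2.imread("pics/top0c.png");
print(w2fix(F,bot.observe()["position"]))
# battery,jar,screwdriver in fixture frame
for nm,p,z in [("jar",(404,226),.055),("scr tip",(233,294),.005),("scr end",(283,347),.015),("batt",(268,221),.009),("batt",(332,181),.009),("batt",(255,194),.009),("batt",(317,157),.009)]:
    w=ray_z("top",p,z);print(nm,w,w2fix(F,w))
E
```

```text
B [ 0.6437 -0.1034  0.0084] [ 0.0008  0.0091  0.0093 -0.0025]
Cc [ 0.4412 -0.1853  0.0081] [-0.0479 -0.3506 -0.3509  0.0417]
D [0.3645 0.0045 0.0076] [-0.0052 -0.0342 -0.04    0.0019]
F [ 0.5311 -0.0631  0.3852] [-0.1119 -0.394  -0.0146 -0.483   0.4997 -0.2234  0.3368  0.3754  0.352
 -0.5356 -0.594  -0.3063 -0.4611 -0.5585]
grip [ 0.5405 -0.0052  0.1421] [-0.0096 -0.0873 -0.1058  0.0208] [[ 30.5162  50.0922 142.0846]]
gripball [ 0.5424 -0.0113  0.1622] [-0.0014 -0.0129 -0.0158  0.0032] [[ 29.9113  43.7362 162.1958]]
grip pred [[309.6128 237.1373]] [[290.922  198.5604]] [309.8571 236.7619] [291.4 198.6]
rl [[-95.8228  48.6491  24.    ]]
rr [[-96.6536 -49.124   24.    ]]
fr [[ 27.8245 -48.3478  24.    ]]
fl [[26.4538 30.2907 24.    ]]
s rl [[-97.8709  45.8797  24.    ]]
s rr [[-102.4305  -53.4199   24.    ]]
s fr [[ 28.9014 -49.8371  24.    ]]
s fl [[29.8267 34.0422 24.    ]]
[[-48.0801 720.1854 230.7886]]
jar [ 0.5334 -0.2178  0.055 ] [[ -55.9117 -144.208    55.    ]]
scr tip [0.4626 0.1935 0.005 ] [[ 32.9862 263.5826   5.    ]]
scr end [0.3263 0.1007 0.015 ] [[-128.1725  228.7367   15.    ]]
batt [0.6136 0.0844 0.009 ] [[131.9668 105.6982   9.    ]]
batt [ 0.6795 -0.084   0.009 ] [[129.7106 -75.1005   9.    ]]
batt [0.6845 0.1038 0.009 ] [[204.8845  97.0326   9.    ]]
batt [ 0.7461 -0.0604  0.009 ] [[200.3296 -78.2819   9.    ]]
```

The two views agree. The fixture sits at (0.531, -0.063) m with yaw 0.385. The triangulated grip is (30.5, 50, 142), which matches the text. The carrier's rear edge is at fixture x of about -98. I'll swing over with the fingers shut and the jaw axis along fixture y (yaw turn -2.40).

Call:
{"api": "servo_tool", "payload": {"plan": [[20, -36, 0, -0.12, 1], [40, -72, 0, -0.24, 1], [60, -108, 0, -0.36, 1], [80, -144, 0, -0.48, 1], [100, -180, 0, -0.6, 1], [120, -216, 0, -0.72, 1], [140, -252, 0, -0.84, 1], [160, -288, 0, -0.96, 1], [180, -324, 0, -1.08, 1], [200, -360, 0, -1.2, 1]], "squeeze": 40}}

```text
clock: 0.93
position: [0.4164, 0.2246, 0.2314]
tool_rot: [3.142, -0.0, 1.583]
force: [0.9, 0.2, 0.1]
grip_width: -0.0
```

Call:
{"api": "servo_tool", "payload": {"plan": [[-1, -35, 0, -0.12, 1], [-1, -70, 0, -0.24, 1], [-2, -105, 0, -0.36, 1], [-2, -140, 0, -0.48, 1], [-3, -175, 0, -0.6, 1], [-3, -210, 0, -0.72, 1], [-4, -245, 0, -0.84, 1], [-5, -280, 0, -0.96, 1], [-6, -315, 0, -1.08, 1], [-6, -337, 0, -1.2, 1]]}}

```text
clock: 1.77
position: [0.4093, -0.1135, 0.2315]
tool_rot: [3.141, -0.0, 0.381]
force: [0.5, -0.0, 0.4]
grip_width: 0.0001
```

```bash
cat > look.py <<'E'
from h import *
import sys
F=np.load("F.npy");t=sys.argv[1]
for n,(a,b,c,d) in (("side",(150,310,200,380)),("top",(170,340,240,440))):
    im=bot.grab_frame(n);cv2.imwrite(f"pics/{n}{t}.png",im)
    cv2.imwrite(f"pics/{n}{t}c.png",cv2.resize(im[a:b,c:d],None,fx=3.5,fy=3.5,interpolation=cv2.INTER_CUBIC))
o=bot.observe();print(o["clock"],w2fix(F,o["position"]),o["tool_rot"],o["force"],o["qpos"])
E
python3 look.py 1; python3 - <<'E'
import cv2,numpy as np
a=cv2.imread("pics/side1c.png");b=cv2.imread("pics/top1c.png")
print(a.shape,b.shape)
E
```

```text
1.8667 [[-131.6852   -1.1892  231.3796]] [3.1406 0.0002 0.3788] [-0.4503  0.7429  0.043 ] [-0.4939  0.258   0.7528  2.1221 -0.2346  0.8427 -0.7922]
(560, 630, 3) (595, 700, 3)
```

Call:
{"api": "servo_tool", "payload": {"plan": [[1, 1, -30, 0, 1], [3, 2, -60, 0.006, 1], [3, 2, -95, 0.006, 1], [3, 2, -130, 0.006, 1], [3, 2, -160, 0.006, 1], [3, 2, -185, 0.006, 1], [3, 2, -200, 0.006, 1], [3, 2, -208, 0.006, 1], [3, 2, -214, 0.006, 1], [3, 2, -214, 0.006, 1]]}}

```text
clock: 2.7
position: [0.4129, -0.1083, 0.0169]
tool_rot: [-3.141, 0.0, 0.395]
force: [0.3, -0.5, 0.2]
grip_width: 0.0001
```

```bash
python3 look.py 2
```

```text
2.8 [[-126.1378    2.2436   17.9166]] [ 3.1413 -0.0007  0.3951] [ 0.4109 -0.4742  0.196 ] [-0.1218  0.6595  0.3141  2.2561 -0.6635  0.3126 -0.4068]
```

View pics/side2c.png

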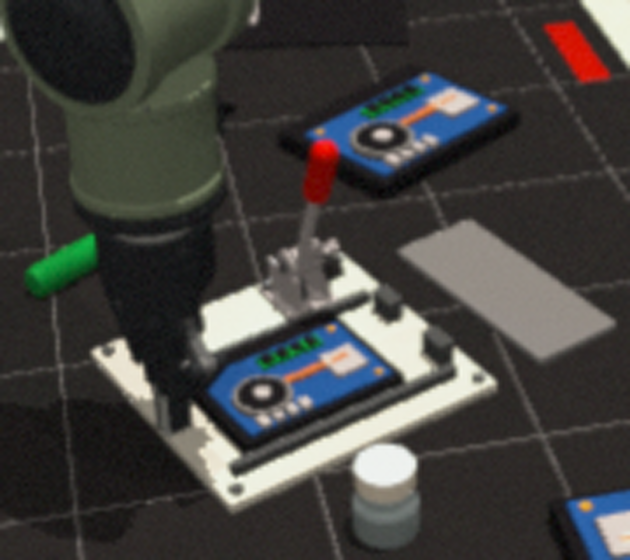

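View pics/top2c.png

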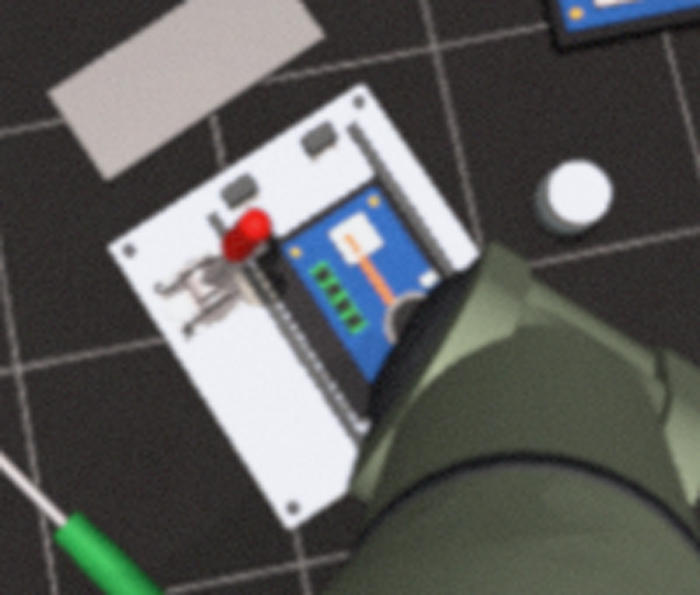

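The finger is behind the carrier's rear edge and between the rails; the side crop shows its tip at about (175,425). I'll start the push slowly.

Call:
{"api": "servo_tool", "payload": {"plan": [[3, -1, 0, -0.01, 1], [6, 1, -1, -0.01, 1], [9, 2, -1, -0.01, 1], [12, 3, -1, -0.01, 1], [15, 4, -1, -0.01, 1], [18, 5, -1, -0.01, 1], [20.5, 6, -1, -0.01, 1], [23, 7, -1, -0.01, 1], [26, 8.2, -1, -0.01, 1], [28.5, 9.4, -1, -0.01, 1]]}}

```text
clock: 3.63
position: [0.4412, -0.0992, 0.0163]
tool_rot: [-3.141, 0.001, 0.384]
force: [-4.6, -2.1, 3.9]
grip_width: -0.0001
```

```bash
python3 look.py 3
```

```text
3.7333 [[-96.2418   0.3539  16.2415]] [3.1415 0.     0.3851] [-0.9232  0.5988 -0.5459] [-0.1725  0.6877  0.3482  2.1944 -0.6603  0.3608 -0.4565]
```

View pics/side3c.png

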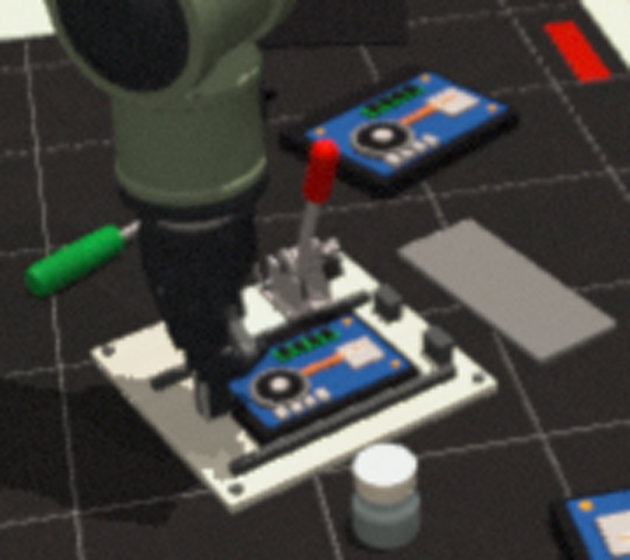

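The carrier is sliding, with about 5 N of resistance. Home should come at TCP fixture x of about -76 (20 mm more). I'll push 16 mm and then creep.

Call:
{"api": "servo_tool", "payload": {"plan": [[1.9, 0.7, 0, 0, 1], [3.7, 1.4, 0, 0, 1], [5.6, 2.1, 0, 0, 1], [7.4, 2.8, 0, 0, 1], [9.3, 3.5, 0, 0, 1], [11.1, 4.2, 0, 0, 1], [12.5, 4.8, 0, 0, 1], [13.4, 5.2, 0, 0, 1], [14.2, 5.5, 0, 0, 1], [14.8, 5.8, 0, 0, 1]]}}

```text
clock: 4.57
position: [0.4563, -0.0933, 0.0163]
tool_rot: [-3.142, 0.0, 0.385]
force: [-1.4, -0.6, -1.6]
grip_width: 0.0001
```

```bash
python3 look.py 4
```

```text
4.6667 [[-80.5047   0.1212  16.291 ]] [ 3.1416 -0.0001  0.3849] [-0.9356  0.6806 -0.2211] [-0.1974  0.7006  0.3643  2.1624 -0.6559  0.3862 -0.4804]
```

View pics/side4c.png

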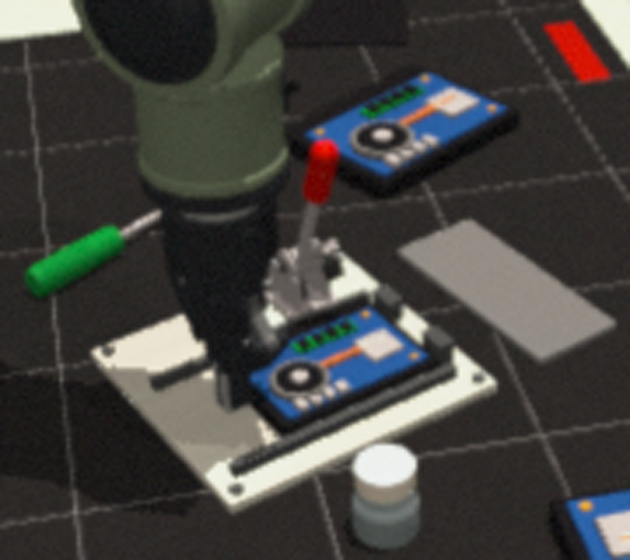

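Call:
{"api": "servo_tool", "payload": {"plan": [[0.6, 0.2, 0, 0, 1], [1.2, 0.5, 0, 0, 1], [1.8, 0.7, 0, 0, 1], [2.4, 1.0, 0, 0, 1], [3.0, 1.2, 0, 0, 1], [3.6, 1.5, 0, 0, 1], [4.2, 1.7, 0, 0, 1], [4.8, 2.0, 0, 0, 1], [5.2, 2.2, 0, 0, 1], [5.6, 2.3, 0, 0, 1]]}}

```text
clock: 5.5
position: [0.4598, -0.0918, 0.0161]
tool_rot: [-3.141, 0.003, 0.384]
force: [-16.7, -6.8, 10.6]
grip_width: -0.0003
```

```bash
python3 look.py 5; python3 - <<'E'
import cv2
im=cv2.imread("pics/side5.png")
cv2.imwrite("pics/side5z.png",cv2.resize(im[225:285,255:345],None,fx=8,fy=8,interpolation=cv2.INTER_CUBIC))
im=cv2.imread("pics/top5.png")
cv2.imwrite("pics/top5z.png",cv2.resize(im[190:260,270:375],None,fx=7,fy=7,interpolation=cv2.INTER_CUBIC))
E
```

```text
5.6 [[-76.8063   0.2189  16.148 ]] [-3.1406  0.0031  0.3835] [-14.948   -7.3398  10.2424] [-0.2061  0.7056  0.3716  2.1524 -0.6532  0.3971 -0.4897]
```

View pics/side5z.png

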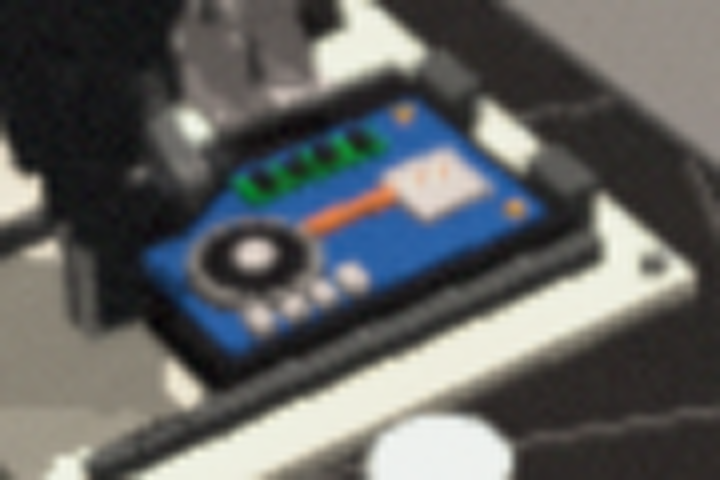

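View pics/top5z.png

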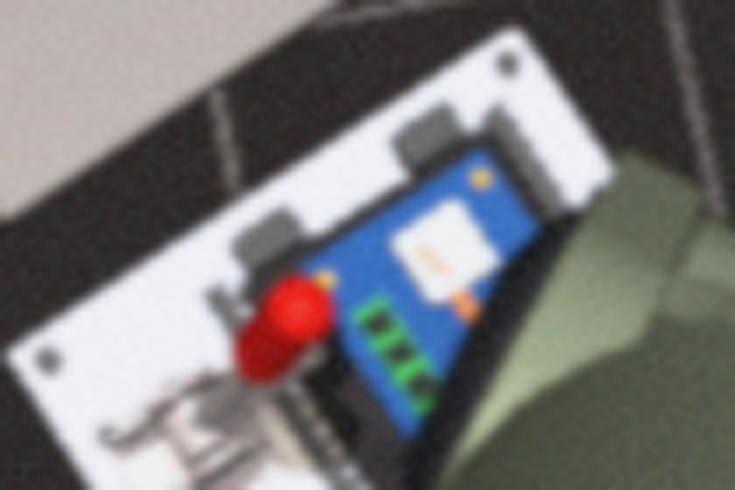

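The carrier's front is against both stops in both views: top crop (290,240) and (450,160), side crop (445,75) and (565,170). I'll press a little harder to check that it doesn't move any further, then back off.

Call:
{"api": "servo_tool", "payload": {"plan": [[0.5, 0.2, 0, 0, 1], [1, 0.4, 0, 0, 1], [1.5, 0.6, 0, 0, 1], [1.9, 0.7, 0, 0, 1], [1.9, 0.7, 0, 0, 1], [1.9, 0.7, 0, 0, 1], [1.9, 0.7, 0, 0, 1], [1.9, 0.7, 0, 0, 1], [1.9, 0.7, 0, 0, 1], [1.9, 0.7, 0, 0, 1]]}}

```text
clock: 6.43
position: [0.4599, -0.0917, 0.016]
tool_rot: [-3.14, 0.006, 0.382]
force: [-24.8, -9.6, 18.0]
grip_width: 0.0001
```

```bash
python3 -c "
from h import *
F=np.load('F.npy');o=bot.observe();print(w2fix(F,o['position']),o['force'])"
```

```text
[[-76.6526   0.2662  16.0383]] [-24.7552  -9.5651  17.9942]
```

It's solid: 26 N with 0.1 mm of movement, so the carrier is home. I'll back off straight along -x and then raise.

Call:
{"api": "servo_tool", "payload": {"plan": [[-3, -1.2, 0, 0, 1], [-8, -3.2, 0, 0, 1], [-16, -6.5, 0, 0, 1], [-24, -9.7, 0, 0, 1], [-32, -13, 0, 0, 1], [-32, -13, 20, 0, 1], [-32, -13, 60, 0, 1], [-32, -13, 100, 0, 1], [-32, -13, 140, 0, 1], [-32, -13, 170, 0, 1]]}}

```text
clock: 7.27
position: [0.4312, -0.104, 0.1887]
tool_rot: [3.141, -0.001, 0.384]
force: [0.0, -0.3, 0.1]
grip_width: 0.0001
```

```bash
python3 look.py 6
```

```text
7.3667 [[-106.0236   -0.7888  189.799 ]] [ 3.1402 -0.0063  0.3847] [0.6093 0.2511 0.3722] [-0.4638  0.3747  0.7221  2.1264 -0.3642  0.7559 -0.6942]
```

View pics/side6c.png

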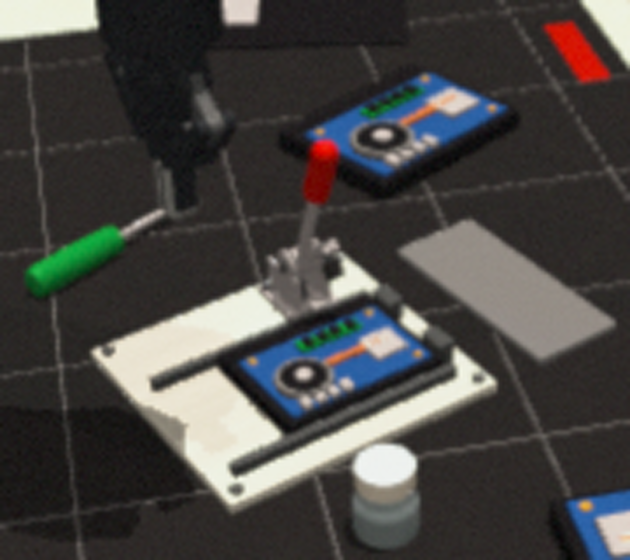

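View pics/top6c.png

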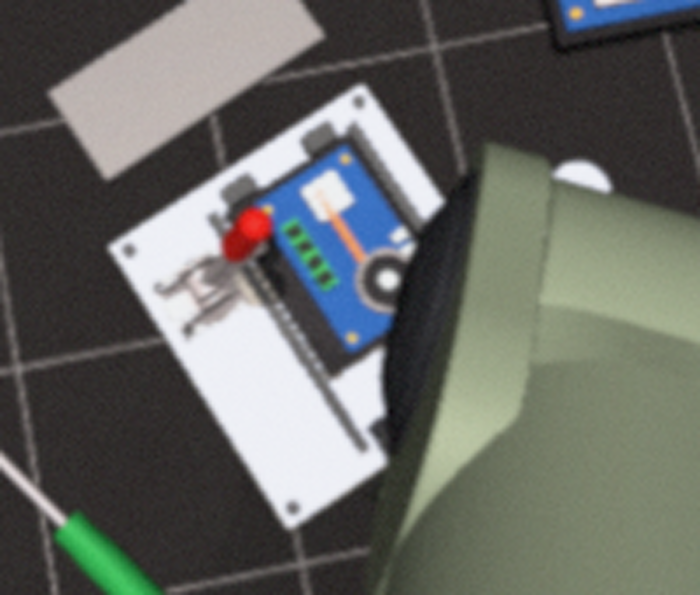

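The carrier sits home by itself. Next I'll move to fixture (30, -26) and lower the tip to z of about 0.132, on the board side of the grip.

Call:
{"api": "servo_tool", "payload": {"plan": [[20, 4, 0, 0, 1], [45, 9, 0, 0, 1], [75, 15, 0, 0, 1], [105, 21, 0, 0, 1], [125, 25, 0, 0, 1], [136, 27, 0, 0, 1], [136, 27, -15, 0, 1], [136, 27, -35, 0, 1], [136, 27, -52, 0, 1], [136, 27, -57, 0, 1]]}}

```text
clock: 8.2
position: [0.5661, -0.0764, 0.1264]
tool_rot: [-3.14, 0.003, 0.384]
force: [-0.3, -0.6, -0.1]
grip_width: -0.0003
```

```bash
python3 look.py 7
```

```text
8.3 [[ 28.0803 -26.0046 128.2494]] [-3.1406  0.0018  0.3841] [ 0.0124  0.1248 -0.4764] [-0.3767  0.6569  0.5983  1.8525 -0.5052  0.7905 -0.6966]
```

View pics/side7c.png

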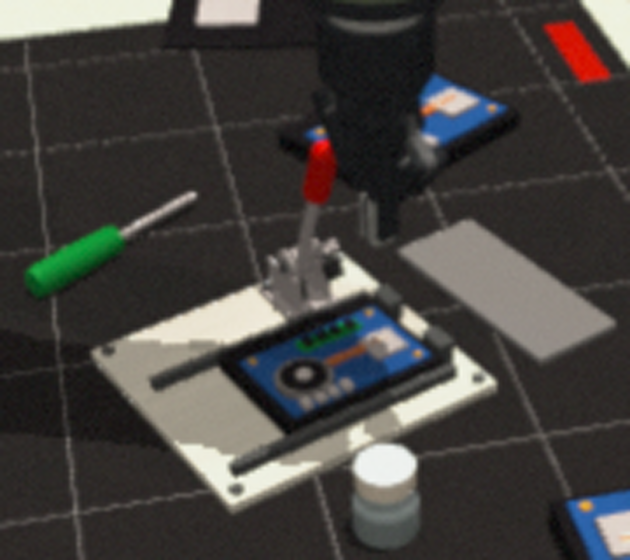

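Call:
{"api": "servo_tool", "payload": {"plan": [[0, 5, 3, 0, 1], [-2, 11, 4, 0, 1], [-4, 17, 4, 0, 1], [-6, 23, 4, 0, 1], [-8, 28, 4, 0, 1], [-11, 34, 4, 0, 1], [-13, 39, 4, 0, 1], [-16, 45, 4, 0, 1], [-18, 50, 4, 0, 1], [-21, 56, 4, 0, 1]]}}

```text
clock: 9.13
position: [0.5474, -0.0209, 0.1339]
tool_rot: [3.14, -0.002, 0.384]
force: [3.0, -5.3, 5.3]
grip_width: 0.0002
```

```bash
python3 look.py 8
```

```text
9.2333 [[ 30.9081  34.064  133.6678]] [ 3.1407 -0.0009  0.385 ] [ 1.7023 -4.5701  2.0989] [-0.502   0.6165  0.6146  1.9172 -0.5022  0.7638 -0.7881]
```

View pics/side8c.png

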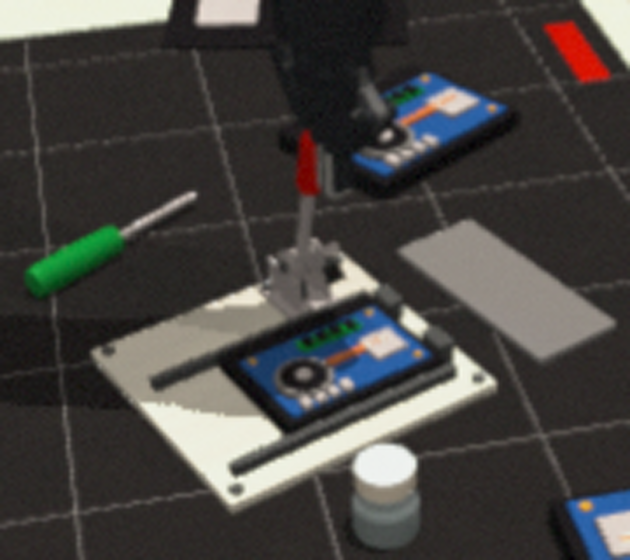

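The handle is moving, with about 5 N of resistance. I'll keep pushing.

Call:
{"api": "servo_tool", "payload": {"plan": [[-2, 5, 0, 0, 1], [-5, 11, 0, 0, 1], [-7, 17, 0, 0, 1], [-9, 22, 0, 0, 1], [-12, 28, 0, 0, 1], [-14, 33, 0, 0, 1], [-16, 39, 0, 0, 1], [-18, 44, 0, 0, 1], [-21, 50, 0, 0, 1], [-23, 55, 0, 0, 1]]}}

```text
clock: 10.07
position: [0.5232, 0.0354, 0.133]
tool_rot: [-3.141, 0.001, 0.385]
force: [1.2, -0.9, -1.1]
grip_width: -0.0002
```

```bash
python3 look.py 9
```

```text
10.1667 [[ 29.8598  94.6921 133.0301]] [-3.1408  0.0008  0.3861] [-0.0153 -0.044   0.6331] [-0.6263  0.5892  0.6238  1.9747 -0.5052  0.7365 -0.8827]
```

View pics/side9c.png

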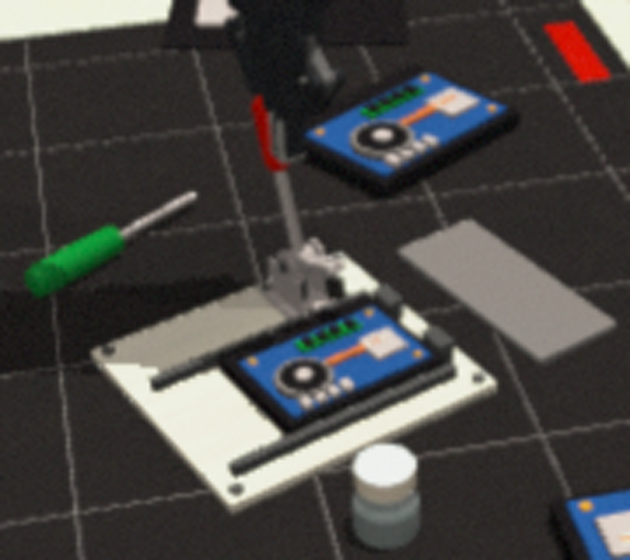

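Call:
{"api": "servo_tool", "payload": {"plan": [[-2, 5, 0, 0, 1], [-4, 10, 0, 0, 1], [-6, 15, 0, 0, 1], [-8, 20, 0, 0, 1], [-10, 25, 0, 0, 1], [-12, 29, 0, 0, 1], [-13, 33, 0, 0, 1], [-15, 37, 0, 0, 1], [-15, 37, 0, 0, 1], [-15, 37, 0, 0, 1]]}}

```text
clock: 11.0
position: [0.5087, 0.0719, 0.1333]
tool_rot: [-3.142, -0.0, 0.385]
force: [-0.0, -0.6, 0.3]
grip_width: -0.0002
```

```bash
python3 look.py 10
```

```text
11.1 [[ 30.0038 133.0714 133.3465]] [ 3.1415 -0.0001  0.3846] [ 0.3477 -0.0093  0.3878] [-0.7099  0.5757  0.6316  2.0022 -0.5072  0.7228 -0.9509]
```

View pics/side10c.png

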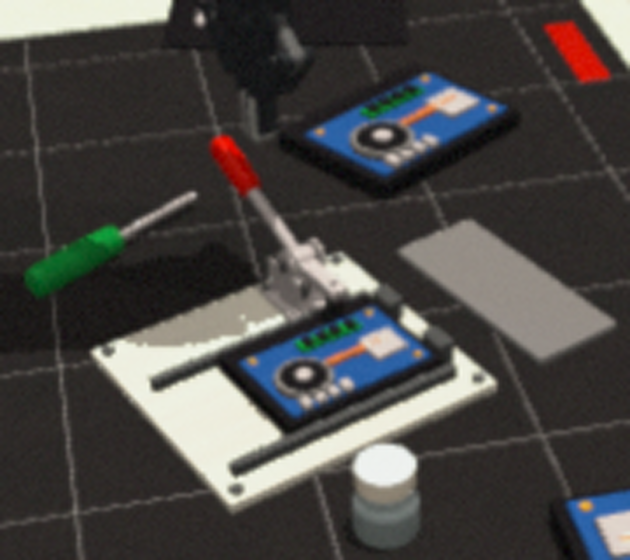

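The handle has passed dead point and the finger is free. I'll raise clear and then check the lock.

Call:
{"api": "servo_tool", "payload": {"plan": [[0, 0, 20, 0, 1], [0, 0, 50, 0, 1], [0, 0, 80, 0, 1], [-10, 20, 110, 0, 1], [-20, 50, 130, 0, 1], [-35, 85, 140, 0, 1], [-50, 120, 140, 0, 1], [-60, 150, 140, 0, 1], [-70, 180, 140, 0, 1], [-75, 200, 140, 0, 1]]}}

```text
clock: 11.93
position: [0.4324, 0.2745, 0.2733]
tool_rot: [-3.141, 0.0, 0.387]
force: [0.4, 0.1, 0.9]
grip_width: 0.0001
```

```bash
python3 look.py 11; python3 - <<'E'
from h import *
F=np.load("F.npy")
for a in (1.2,1.55):
    t=a-np.radians(20);P=(30,85+100*np.sin(t),48+100*np.cos(t));
    print(a,P,[(proj(n,fix2w(F,P))[0]) for n in("side","top")],"crop",(proj("side",fix2w(F,P))[0]-[200,150])*3.5,(proj("top",fix2w(F,P))[0]-[240,170])*3.5)
E
```

```text
12.0333 [[ 35.7589 350.2546 272.9774]] [-3.1412  0.0003  0.3894] [ 0.5776 -0.6292 -0.0752] [-1.2671  0.3804  0.7791  1.8693 -0.3121  1.0177 -1.5385]
1.2 (30, np.float64(160.18966002461661), np.float64(113.92810497339183)) [array([269.073 , 190.2625]), array([265.6826, 267.7853])] crop [241.7554 140.9186] [ 89.8891 342.2485]
1.55 (30, np.float64(178.23771756046511), np.float64(84.14869325598)) [array([266.3521, 196.9581]), array([260.2857, 273.2027])] crop [232.2322 164.3532] [ 70.9998 361.2095]
```

View pics/side11c.png

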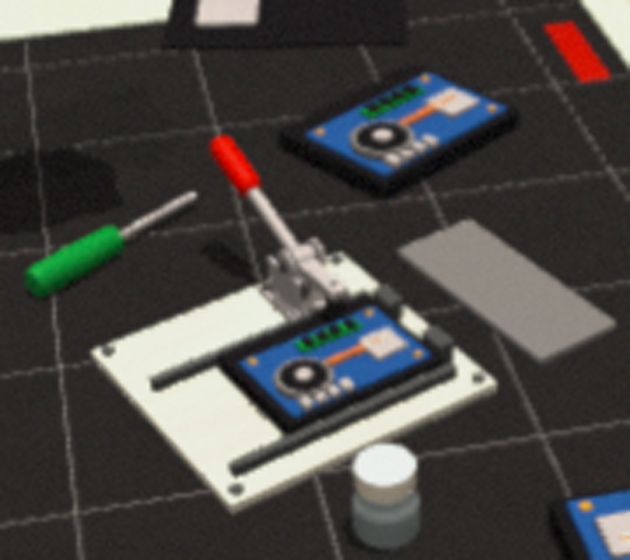

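View pics/top11c.png

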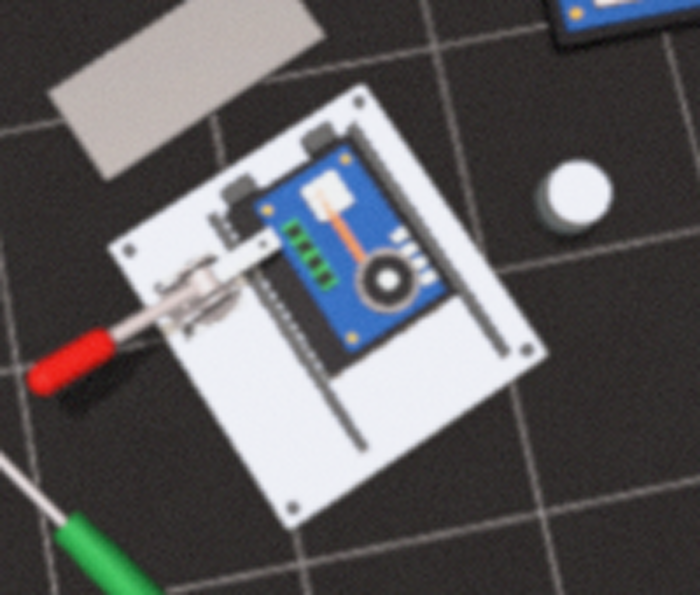

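The measured grip centre is at (234,164) in the side crop and (70,362) in the top crop. Both match the prediction for 1.55 rad, so the clamp is locked. One last check on the carrier before handing in.

```bash
python3 - <<'E'
from h import *
F=np.load("F.npy")
q=lambda u,v:np.array([u/3.5+240-.36,v/3.5+170-.36])
for nm,p in dict(rl=(333,376),rr=(458,292),fr=(352,140)).items(): print(nm,w2fix(F,ray_z("top",q(*p),.024)))
o=bot.observe();print(o["force"],np.abs(o["qd"]).max())
bot.job_done()
E
```

```text
rl [[-63.7681  47.3924  24.    ]]
rr [[-63.8812 -51.183   24.    ]]
fr [[ 58.4842 -49.9846  24.    ]]
[ 0.5776 -0.6292 -0.0752] 0.04851051811627627
the job is handed in; nothing more can be done
```

The board carrier is home against both end stops and the clamp is locked. I handed the job in at about 12 s.

- **Pushing the board:** I pushed the carrier's rear edge with shut fingertips until the force rose to about 26 N with only 0.1 mm of further movement. I then backed straight off. The board stayed down and was still home in both views.
- **Locking the clamp:** I pushed the handle outward past its dead point and it snapped down. The grip matches the 1.55 rad locked position to within about 2 pixels of the enlarged crops, in both views.
- **Final checks:**
  - The carrier's rear corners are at fixture x of about -64 mm, where fully home is -65.
  - One front corner read x = 58 mm instead of 65. It is blurred against the dark stop and I put that down to a bad pixel pick. It disagrees with the rear edge and with the solid stop I felt.
  - Plate corners came out about 2 mm low in height, within the calibration's stated accuracy.
  - The arm is raised and clear with no contact force. The jar, screwdriver and battery look unmoved.

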